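# Hang the bath caddy on the hook under the glass shelf

## Task

Lift the pink bath caddy out of its white draining holder, stand it upright on the blue mat and let go of it there. Then pick it up again, in a way that leaves its slotted handle free, and hang it by that handle on the hook under the glass shelf, so that it hangs level and still. Leave the lotion bottle, the cream jar and the toothbrush standing where they are.

Things in the scene. Friction and masses are not known exactly. Their poses are not given: they have to be found in the camera images.
- caddy: Pink open bath caddy: box 130 (x) by 60 (y) by 60 mm, walls 4 mm, about 200 g, both ends alike. Origin: centre of underside; z up. At x = 0 stands a handle plate, 9 mm thick in x, 56 wide in y, top at z = 107 mm; the hand slot through it (along x) is 28 mm wide, from z = 59 to 95 mm. It starts sunk in the holder with its rim level with the holder's: only the plate stands proud.
- handle (a point): Middle of the underside of the caddy's handle bar (top of the hand slot), 95 mm above the caddy's underside; axes as the caddy's. This is what rests on the hook.
- holder: Fixed white ceramic draining holder, an open box 160 (x) by 90 (y) by 65 mm, inside 136 by 66 mm, floor 5 mm thick. Origin: centre of its underside; axes as the caddy's at the start.
- mat: Fixed blue mat on the counter, 180 (x) by 140 (y) by 4 mm. Origin: centre of its underside. It and the holder may be on either side of the robot.
- stand: Fixed counter stand. Origin on the counter right below the hook's lowest point; x points from the hook's tip to the posts, away from the robot. Base plate x -30 to +140, y +-75, 12 mm thick. Two 14 mm posts at x = +105, y = +-60, joined by a crossbar. Clear glass shelf over the hook: x -25 to +140, y +-75 mm, underside at z = 255: too low for a gripper holding the handle from above.
- hook (a point): Top of the dark hook (8 mm round bar, in the stand's xz plane) at its lowest point, 200 mm above the counter, where the handle bar rests; axes as the stand's. From the crossbar the bar's axis falls from z = 224 mm, through (x 45, z 216) to z = 196 from x = 13 to -10, then turns up to the tip.
- hook_tip (a point): Top of the hook's upturned tip, 214 mm above the counter; axes as the stand's.
- lotion: Bystander: white lotion bottle with a green label, 60 mm across, 160 mm tall. Origin: centre of its underside.
- jar: Bystander: low cream jar with a brass lid, 54 mm across, 45 mm tall. Origin: centre of its underside.
- brush: Bystander: dark electric toothbrush standing on its charging foot (56 mm across), 205 mm tall, handle 30 mm. Origin: centre of its underside.
Not all that is in view belongs to the job. Several things look just like the mat: the one meant starts farthest to the robot's right.

How it is judged:
By the outcome, as a careful person would: the job done as asked, in the order asked, and still so for the second after the job is handed in, with the robot touching nothing.
It also fails if it takes over 69 s, if anything falls off the work surface, if the arm or the gripper's body presses on something with over 40 N, if the wrist force passes 120 N, or if a joint passes its speed limit or range.

## Robot

A 6-joint arm with a two-finger parallel gripper is mounted at the origin on the work surface. World frame = base frame: x ahead of the robot, y to its left, z up, the work surface at z = 0. Lengths are in m, angles in rad, forces in N, time in s.
With the tool pointing down it reaches from about 0.325 to 0.775 m from the base axis. Payload 9.3 kg.
Tool frame: the origin (TCP) lies at the very end of the fingers, on their centre line; the grasp point (between the pads) lies 19 mm behind it; z points along the fingers, y is the line along which they close (so a half turn about z gives the same grasp; the last joint's range is limited). The gripper opens to 85 mm and grips with 20 to 120 N. Pads are 22 mm wide; open, the fingers measure 114 mm over their backs; the gripper's body (76 mm by 85 mm) begins 54 mm behind the grasp point. The pads swing forward as they close: fully open they stand 13 mm farther back than shut.
Start: joints at [-1.451, 0.259, 0.021, 1.334, 0, 1.418], TCP at [0.148, -0.53, 0.231] pointing down, gripper open.
Joint ranges: [-3.04, 3.04], [-0.91, 1.82], [-1.04, 1.36], [-1.92, 1.95], [-1.52, 1.45], [-3.14, 3.14]. Speed limits (rad/s): [2.22, 2.22, 2.79, 3.14, 3.14, 3.14].

## Interface

Orientations are given as [roll, pitch, yaw] about the fixed x, y, z axes, in that order (R = Rz(yaw) Ry(pitch) Rx(roll)).
In Python, from cell import bot gives the robot as it stands.
- The arm moves only by the tool move_arm, never from a script. Its argument "deltas" is a list of rows, each an object with "translation": the shift along the tool's x, y, z each as a share of 0.3 m, from -1 to 1, a list of three; "yaw": the turn about the tool's z as a share of 30 degrees, from -1 to 1. A call has exactly 5 rows; each row shifts and turns the commanded pose from where the row before left it, along the tool's axes as they then stand; what a row does not reach is not made up. A row lasts 1/10 s, in which the tool goes at most 50 mm and 8.59 degrees, less where a joint would pass 70% of its speed; a pose out of reach is approached as far as the arm can. A call with a number of a shift or a turn outside -1 to 1 is refused whole. A call with a gripper value outside its range is refused whole. "jaw" is the opening, from -1 (shut) to 1 (fully open), set as the call begins (left out, the last holds). The fingers move at their own pace and stop on an object; the grip force is fixed at half the most. Time passes only in rows, so rows that do not move let the fingers close, or fill a call up. It gives the time, the measured TCP pose, the force, the opening and the grip force at its end, in the units of the state.
- bot.state(): the state, without advancing time (a new reading comes with each control period).
- bot.capture(name): name is "scene" or "top" or "wrist"; returns (picture, depth): 400x640x3 uint8, blue, green, red; 400x640 float32, m along the optical axis (not along the pixel's ray), 0 where there is no reading.
- bot.camera_model(name): a dict with "vfov" (degrees; the focal length in pixels is half the picture's height over the tangent of half this angle, whatever the lens; pixels are square), "cx", "cy" (the principal point, pixels), "cam_to_world" (4x4, takes a point from camera to world coordinates). Camera axes: x right, y down, z forward; pixel columns grow to the right and rows downward; lengths in m; the calibration is good to about 2 mm. A picture is of the moment at which its call begins: read the wrist's pose just before it. camera_model takes no time and is no camera call; for the wrist camera it gives the pose at the moment of the call.
- bot.job_done(): hands the job in; it is judged then, once.
The state is a dict: "time": time; "joints": joint angles; "qvel": joint speeds; "tau": joint torques, N m; "position": TCP position; "orientation": TCP orientation; "contact_force": force on the tool from outside, world axes, zero at the start; "ft_torque": the same for the moment, N m; "gripper_width": finger opening in m; "gripper_force": force on a finger pad.
Only numpy, scipy, OpenCV 4.12 (cv2) and the standard library are available. Lean on these libraries where they do the work, as an engineer would, in place of code of your own. Each camera call takes 0.05 s, during which the arm holds its last target. There are 200 camera calls.

## Working session

There is one attempt and no reset: what is moved stays moved. The work goes in short steps, Python scripts to look and compute and a tool call to move; the robot and the scene stay as the last step left them, time stands still between calls to the robot, and variables do not carry over. Pictures are saved under pics/ and viewed, at most 10 in all, crops included, and the job is handed in when it is done.

Besides the shell and the picture viewer there is one more tool, called after "Request:" by a JSON object that holds its "op" and its "data", one argument or row to a line. move_arm: Moves the arm, as the interface text tells. Shift numbers are shares of 0.3 m and turn numbers shares of 30 degrees, none past 1 either way. Its arguments: {"type":"object","properties":{"deltas":{"type":"array","items":{"type":"object","properties":{"translation":{"type":"array","items":{"type":"number"}},"yaw":{"type":"number"}}}},"jaw":{"type":"number"}},"required":["deltas"]}

```bash
ls; mkdir -p pics; cat > h.py <<'E'
from cell import bot
import numpy as np, cv2
def rays(name,m=None):
    m=m or bot.camera_model(name); T=np.array(m["cam_to_world"]); f=200/np.tan(np.radians(m["vfov"])/2)
    return m,T,f
def cloud(name,save=None):
    m,T,f=rays(name); img,d=bot.capture(name)
    v,u=np.mgrid[:400,:640]
    P=np.stack([(u-m["cx"])/f*d,(v-m["cy"])/f*d,d],-1)@T[:3,:3].T+T[:3,3]
    P[d==0]=np.nan
    if save: cv2.imwrite("pics/"+save+".png",img)
    return img,d,P
E
python3 - <<'E'
from h import *
s=bot.state(); print(s["position"],s["orientation"],s["gripper_width"],s["time"])
for n in("scene","top"):
    m=bot.camera_model(n); print(m)
    img,d,P=cloud(n,n+"0"); np.savez(""+n+"0.npz",img=img,P=P,d=d)
a=cv2.imread("pics/scene0.png");b=cv2.imread("pics/top0.png")
E
```

```text
pics
[ 0.14817146 -0.52935917  0.23064974] [-3.14024367e+00 -2.40625147e-04  2.72838399e-01] 0.0852051987027481 0.0
{'vfov': 48.6543371267257, 'cx': 322.58971156106827, 'cy': 197.2417805926937, 'cam_to_world': array([[-0.75091141,  0.52140085, -0.40530632,  0.94090617],
       [ 0.66031425,  0.58272103, -0.47373124,  0.52394452],
       [-0.01082335, -0.62335973, -0.78186028,  1.01572934],
       [ 0.        ,  0.        ,  0.        ,  1.        ]])}
{'vfov': 56.01427971593277, 'cx': 320.63965971292913, 'cy': 193.85343699387312, 'cam_to_world': array([[-1.68704693e-04, -9.90672320e-01,  1.36265645e-01,
         3.84352181e-01],
       [-9.99816295e-01,  2.77881051e-03,  1.89645524e-02,
        -2.23629285e-03],
       [-1.91663135e-02, -1.36237412e-01, -9.90490797e-01,
         1.06054056e+00],
       [ 0.00000000e+00,  0.00000000e+00,  0.00000000e+00,
         1.00000000e+00]])}
```

View pics/scene0.png

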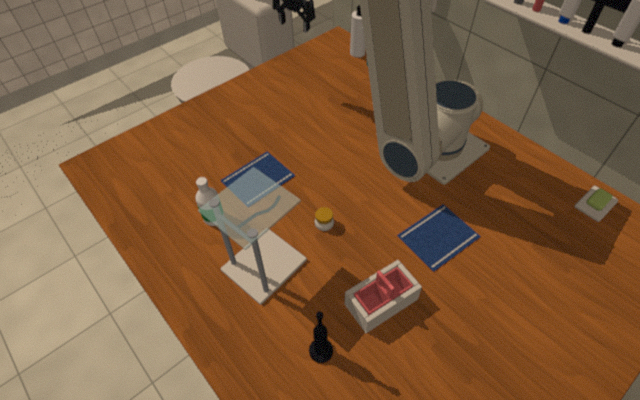

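View pics/top0.png

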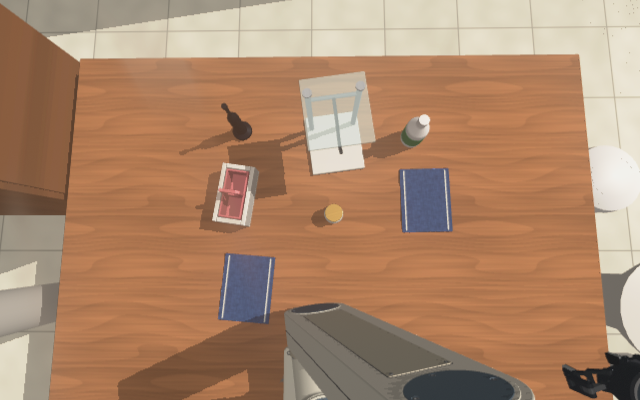

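The scene view shows the holder with the pink caddy at about (383,293) and the stand at (255,240). The mats are at (258,178) and (440,237). In the top view, right is the robot's right (-y), so the target mat is the one at (426,200). The caddy is at (235,194), the jar at (333,214), the hook tip at about (341,151), the lotion at (415,132) and the brush at (242,130).

```bash
cat >> h.py <<'E'
def plane(name,uv,z):
    m,T,f=rays(name); uv=np.atleast_2d(uv).astype(float)
    r=np.c_[(uv[:,0]-m["cx"])/f,(uv[:,1]-m["cy"])/f,np.ones(len(uv))]@T[:3,:3].T
    return T[:3,3]+r*((z-T[2,3])/r[:,2])[:,None]
def proj(name,p):
    m,T,f=rays(name); c=(np.atleast_2d(p)-T[:3,3])@T[:3,:3]
    return np.c_[c[:,0]/c[:,2]*f+m["cx"],c[:,1]/c[:,2]*f+m["cy"]]
def rect(pts):
    (c,s,a)=cv2.minAreaRect((pts[:,:2]*1000).astype(np.float32)); return np.round(c,1),np.round(s,1),round(a,1)
E
python3 - <<'E'
from h import *
for n in("scene","top"):
    z=np.load(n+"0.npz"); img,P=z["img"],z["P"]; hsv=cv2.cvtColor(img,cv2.COLOR_BGR2HSV); Z=P[...,2]
    blue=cv2.inRange(hsv,(105,90,30),(130,255,200)); print(n,"depth nan",np.isnan(Z).mean())
    for nm,mask,zz in(("blue",blue,.004),("pink",cv2.inRange(hsv,(165,70,60),(180,255,255))|cv2.inRange(hsv,(0,70,60),(4,255,255)),.065),("brass",cv2.inRange(hsv,(15,120,90),(30,255,255)),.045),("white",cv2.inRange(hsv,(0,0,110),(180,60,255)),.065)):
        mask=cv2.morphologyEx(mask,cv2.MORPH_CLOSE,np.ones((3,3)))
        for c in cv2.findContours(mask,0,2)[0]:
            if cv2.contourArea(c)<90: continue
            c=c[:,0]; m=np.zeros((400,640),np.uint8); cv2.fillPoly(m,[c],1)
            q=P[(m>0)&(mask>0)]
            if not(0.1<np.nanmedian(q[:,0])<.9 and np.nanmedian(q[:,2])<.3 and abs(np.nanmedian(q[:,1]))<.7): continue
            zm=np.nanmedian(q[:,2])
            print(nm,c.mean(0).round(),"z",np.nanpercentile(q[:,2],[5,50,95]).round(3),rect(plane(n,c,zz)))
    # high objects by depth
    hi=(Z>.09)&(Z<.3)&(P[...,0]>.25)
    k,l,st,ce=cv2.connectedComponentsWithStats(hi.astype(np.uint8))
    for i in range(1,k):
        if st[i,4]>15:
            q=P[l==i]; print("hi",ce[i].round(),st[i,4],q.min(0).round(3),q.max(0).round(3))
E
```

```text
scene depth nan 0.0040625
blue [447. 242.] z [0.001 0.004 0.008] (array([269.7, 229.4]), array([123.8, 175.4]), 84.6)
blue [257. 172.] z [0.001 0.005 0.008] (array([ 513.2, -280.1]), array([175.7, 106.6]), 0.5)
pink [381. 291.] z [0.008 0.052 0.111] (array([524.4, 244.7]), array([ 77., 133.]), 83.0)
brass [323. 214.] z [0.001 0.045 0.049] (array([473.8, -19. ]), array([59.3, 49.6]), 12.5)
white [380. 294.] z [0.042 0.065 0.068] (array([533.9, 257.8]), array([103.3, 173.5]), 81.5)
white [246. 233.] z [0.01  0.014 0.266] (array([ 651.6, -109.3]), array([437.1, 215. ]), 74.0)
white [261. 185.] z [0.261 0.264 0.266] (array([ 543.2, -216.5]), array([164., 113.]), 2.6)
hi [245. 209.] 5066 [ 0.592 -0.261  0.09 ] [0.773 0.063 0.271]
hi [385. 282.] 149 [0.517 0.224 0.09 ] [0.534 0.279 0.115]
hi [320. 330.] 299 [0.704 0.232 0.09 ] [0.732 0.261 0.208]
top depth nan 0.0041015625
pink [231. 195.] z [0.006 0.024 0.11 ] (array([524.2, 255.4]), array([ 72.7, 131.9]), 81.6)
brass [332. 210.] z [0.042 0.045 0.047] (array([474.4, -16.3]), array([43.3, 43.4]), 89.9)
white [251. 282.] z [0.    0.004 0.007] (array([276.6, 209.6]), array([131.7, 168.3]), 85.1)
white [426. 198.] z [0.    0.003 0.006] (array([ 505.8, -261.3]), array([169.7, 130.7]), 1.1)
white [235. 193.] z [0.012 0.063 0.067] (array([522.6, 245. ]), array([102. , 160.9]), 81.5)
white [418. 127.] z [0.083 0.112 0.16 ] (array([ 705.9, -246.5]), array([60.6, 76.1]), 82.3)
white [337. 123.] z [0.01  0.262 0.265] (array([720.3, -30.5]), array([272.6, 184.7]), 7.5)
hi [16. 96.] 5854 [0.525 0.797 0.09 ] [0.977 0.864 0.228]
hi [336. 111.] 4889 [ 0.591 -0.105  0.199] [0.773 0.064 0.27 ]
hi [231. 116.] 204 [0.702 0.232 0.091] [0.729 0.259 0.208]
hi [418. 126.] 445 [ 0.665 -0.27   0.09 ] [ 0.725 -0.21   0.164]
hi [230. 191.] 93 [0.517 0.224 0.09 ] [0.531 0.279 0.116]
```

```bash
python3 - <<'E'
from h import *
for n in("scene","top"):
    z=np.load(n+"0.npz"); img,P=z["img"],z["P"]; X,Y,Z=P[...,0],P[...,1],P[...,2]; r=lambda m: rect(P[m])
    reg=(X>.5)&(X<.85)&(Y>-.2)&(Y<.12)
    print(n,"shelf",r(reg&(Z>.258)&(Z<.27)),np.median(Z[reg&(Z>.258)]), "base",r(reg&(Z>.009)&(Z<.016)))
    hk=reg&(Z>.15)&(Z<.25); q=P[hk]; print("mid n",len(q)); 
    dark=(img.max(2)<75)&reg&(Z>.1)
    tip=(X<.62)&(X>.5)&(abs(Y)<.12)&(Z>.1)&(Z<.25); print("tip",P[tip].round(4)[:25].tolist())
    hr=(X>.4)&(X<.65)&(Y>.13)&(Y<.36)
    print("holder",r(hr&(Z>.061)&(Z<.069)),"plate",r(hr&(Z>.09)),P[hr&(Z>.105)].mean(0).round(4),P[hr&(Z>.09)].max(0))
    print("mat", r((X>.38)&(X<.65)&(Y>-.36)&(Y<-.17)&(cv2.inRange(cv2.cvtColor(img,cv2.COLOR_BGR2HSV),(100,60,20),(135,255,255))>0)&(Z<.02)))
    print("lotion",np.nanmean(P[(X>.6)&(X<.8)&(Y<-.2)&(Y>-.33)&(Z>.155)&(Z<.17)],0))
b=np.load("top0.npz")["img"]; s=np.load("scene0.npz")["img"]
o=np.hstack([cv2.resize(b[60:190,285:385],None,fx=4,fy=4,interpolation=2),cv2.resize(s[160:290,200:310],None,fx=3.6,fy=4,interpolation=2)])
cv2.imwrite("pics/c1.png",o); print(o.shape)
E
```

```text
scene shelf (array([681.9, -21.6]), array([167.2, 152.5]), 7.7) 0.26366539564393465 base (array([634. , -27.1]), array([263.5, 151. ]), 7.4)
mid n 162
tip []
holder (array([524.6, 250.9]), array([ 91.5, 162. ]), 81.6) plate (array([526. , 251.7]), array([55.7, 10.6]), 80.7) [0.5261 0.2525 0.1115] [0.53387225 0.27936957 0.11546625]
mat (array([ 513. , -276.3]), array([177.6, 141.5]), 1.3)
lotion [ 0.69531245 -0.23954285  0.1601781 ]
top shelf (array([682.1, -21.3]), array([165.9, 150.2]), 7.6) 0.2625926308700699 base (array([629.8, -27.6]), array([ 69.5, 149.3]), 7.8)
mid n 24
tip [[0.6138, -0.0266, 0.1994], [0.6134, -0.0289, 0.201], [0.6133, -0.0312, 0.2016], [0.6132, -0.0335, 0.2016], [0.6108, -0.0265, 0.202], [0.6095, -0.0287, 0.2067], [0.6098, -0.031, 0.2056], [0.6094, -0.0333, 0.2072], [0.6075, -0.0287, 0.2051], [0.6067, -0.0309, 0.2084], [0.6069, -0.0333, 0.2076], [0.6039, -0.0286, 0.2099], [0.6041, -0.0309, 0.2092], [0.6032, -0.0331, 0.2127], [0.6011, -0.0285, 0.2117], [0.6011, -0.0308, 0.2116], [0.6004, -0.033, 0.2142], [0.6008, -0.0354, 0.2126], [0.5988, -0.0285, 0.2111], [0.5982, -0.0307, 0.2135], [0.5982, -0.033, 0.2136], [0.5992, -0.0355, 0.2096], [0.5961, -0.0307, 0.2127], [0.596, -0.033, 0.213]]
holder (array([525. , 252.2]), array([ 90.9, 160.1]), 81.4) plate (array([524.6, 251.6]), array([55.7,  9.4]), 81.3) [0.5244 0.2514 0.1108] [0.53121129 0.27922652 0.11573286]
mat (array([ 512.7, -276.9]), array([175.1, 137.9]), 1.0)
lotion [ 0.69403041 -0.23973843  0.159554  ]
(520, 796, 3)
```

View pics/c1.png

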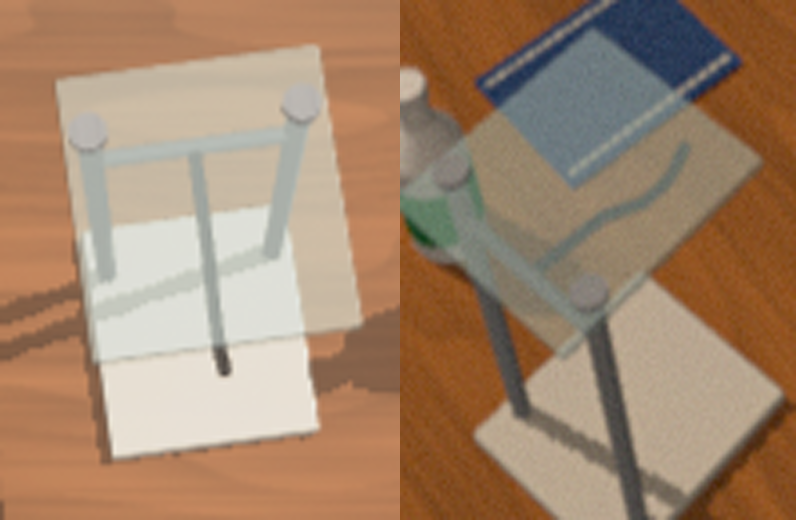

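The crop shows the hook bar running from the crossbar to the dark tip at about (225,370), with the posts at (88,132) and (300,103). From the shelf I get a hook origin of (0.625,-0.029) and a stand yaw of 7.65°. The tip points fit that. The caddy plate is at (0.525,0.252) with yaw -8.5°, and the mat centre is at (0.513,-0.277) with yaw about 1°.

```bash
cat >> h.py <<'E'
import json
def plan(way,step=.048,dyaw=8.4,fin=None):
    """way: list of (x,y,z,psi_deg); prints rows in tool axes/shares, grouped by 5"""
    s=bot.state(); p=np.array(s["position"]); a=np.degrees(s["orientation"][2]); rows=[]
    for w in way:
        t=np.array(w[:3]); d=(w[3]-a+180)%360-180
        n=max(1,int(np.ceil(max(np.linalg.norm(t-p)/step,abs(d)/dyaw))))
        p0,a0=p.copy(),a
        for i in range(1,n+1):
            q=p0+(t-p0)*i/n; e=q-p; c,sn=np.cos(np.radians(a)),np.sin(np.radians(a))
            rows.append((np.round(np.array([c*e[0]+sn*e[1],sn*e[0]-c*e[1],-e[2]])/.3,3).tolist(),round(-d/n/30,3)))
            p=q;a=a0+d*i/n
    print(len(rows),"rows")
    for i in range(0,len(rows),5): print([r for r in rows[i:i+5]])
def st():
    s=bot.state(); print("t",round(s["time"],2),"p",np.round(s["position"],4),"rpy",np.round(np.degrees(s["orientation"]),2),"w",round(s["gripper_width"],4),"gf",round(s["gripper_force"],1),"F",np.round(s["contact_force"],1),"q",np.round(s["joints"],2))
E
python3 - <<'E'
from h import *
T=np.array(bot.camera_model("wrist")["cam_to_world"]); s=bot.state(); psi=s["orientation"][2]
c,sn=np.cos(psi),np.sin(psi); R=np.array([[c,sn,0],[sn,-c,0],[0,0,-1]])
print("cam in tool",R.T@(T[:3,3]-s["position"]),R.T@T[:3,2])
plan([(.36,-.05,.231,60),(.525,.252,.2,81.5)])
E
```

```text
cam in tool [ 0.07330206  0.00168874 -0.14390347] [-0.29026432 -0.00140442  0.95694548]
19 rows
[([0.101, -0.123, -0.0], np.float64(-0.134)), ([0.109, -0.115, -0.0], np.float64(-0.134)), ([0.117, -0.107, -0.0], np.float64(-0.134)), ([0.124, -0.099, -0.0], np.float64(-0.134)), ([0.131, -0.09, -0.0], np.float64(-0.134))]
[([0.137, -0.08, -0.0], np.float64(-0.134)), ([0.142, -0.07, -0.0], np.float64(-0.134)), ([0.147, -0.06, -0.0], np.float64(-0.134)), ([0.151, -0.05, -0.0], np.float64(-0.134)), ([0.154, -0.039, -0.0], np.float64(-0.134))]
[([0.156, -0.028, -0.0], np.float64(-0.134)), ([0.143, -0.003, 0.013], np.float64(-0.09)), ([0.143, 0.003, 0.013], np.float64(-0.09)), ([0.143, 0.01, 0.013], np.float64(-0.09)), ([0.142, 0.017, 0.013], np.float64(-0.09))]
[([0.141, 0.023, 0.013], np.float64(-0.09)), ([0.14, 0.03, 0.013], np.float64(-0.09)), ([0.139, 0.037, 0.013], np.float64(-0.09)), ([0.137, 0.043, 0.013], np.float64(-0.09))]
```

Request:
{"op": "move_arm", "data": {
  "deltas": [
    {"translation":[0.101,-0.123,0],"yaw":-0.134},
    {"translation":[0.109,-0.115,0],"yaw":-0.134},
    {"translation":[0.117,-0.107,0],"yaw":-0.134},
    {"translation":[0.124,-0.099,0],"yaw":-0.134},
    {"translation":[0.131,-0.09,0],"yaw":-0.134}
  ],
  "jaw": 1
}}

```text
time: 0.6
position: [0.2445, -0.3099, 0.231]
orientation: [-3.141, -0.0, 0.626]
contact_force: [0.5, 0.3, 0.8]
gripper_width: 0.0858
gripper_force: 0.0
```

Request:
{"op": "move_arm", "data": {
  "deltas": [
    {"translation":[0.137,-0.08,0],"yaw":-0.134},
    {"translation":[0.142,-0.07,0],"yaw":-0.134},
    {"translation":[0.147,-0.06,0],"yaw":-0.134},
    {"translation":[0.151,-0.05,0],"yaw":-0.134},
    {"translation":[0.154,-0.039,0],"yaw":-0.134}
  ]
}}

```text
time: 1.1
position: [0.3411, -0.0923, 0.2313]
orientation: [3.141, -0.0, 0.977]
contact_force: [0.6, -1.0, 0.1]
gripper_width: 0.0858
gripper_force: 0.0
```

Request:
{"op": "move_arm", "data": {
  "deltas": [
    {"translation":[0.156,-0.028,0],"yaw":-0.134},
    {"translation":[0.143,-0.003,0.013],"yaw":-0.09},
    {"translation":[0.143,0.003,0.013],"yaw":-0.09},
    {"translation":[0.143,0.01,0.013],"yaw":-0.09},
    {"translation":[0.142,0.017,0.013],"yaw":-0.09}
  ]
}}

```text
time: 1.6
position: [0.4434, 0.1017, 0.2154]
orientation: [3.142, 0.0, 1.236]
contact_force: [0.2, -0.4, 0.7]
gripper_width: 0.0858
gripper_force: 0.0
```

Request:
{"op": "move_arm", "data": {
  "deltas": [
    {"translation":[0.141,0.023,0.013],"yaw":-0.09},
    {"translation":[0.14,0.03,0.013],"yaw":-0.09},
    {"translation":[0.139,0.037,0.013],"yaw":-0.09},
    {"translation":[0.137,0.043,0.013],"yaw":-0.09},
    {"translation":[0,0,0],"yaw":0}
  ]
}}

```text
time: 2.1
position: [0.527, 0.2542, 0.1979]
orientation: [-3.14, 0.0, 1.426]
contact_force: [0.6, 0.2, 0.4]
gripper_width: 0.0851
gripper_force: 0.0
```

```bash
python3 - <<'E'
from h import *
st(); img,d,P=cloud("wrist","w1")
Z=P[...,2]; X,Y=P[...,0],P[...,1]
m=(Z>.09)&(Z<.118)&(abs(X-.525)<.05)&(abs(Y-.252)<.06); print(m.sum(),rect(P[m]),np.percentile(Z[m],95))
hr=(X>.4)&(X<.65)&(Y>.13)&(Y<.36)&(Z>.061)&(Z<.069);print(rect(P[hr]))
plan([(.525,.252,.12,81.5),(.525,.252,.085,81.5)])
E
```

```text
t 2.1 p [0.527  0.2542 0.1979] rpy [-1.7989e+02  1.0000e-02  8.1720e+01] w 0.0851 gf 0.0 F [0.6 0.2 0.4] q [0.31 0.33 0.04 1.28 0.   2.02]
815 (array([524.6, 250.2]), array([55.1,  9. ]), 81.8) 0.11406049606459771
(array([524.5, 250. ]), array([ 89.6, 160.7]), 81.8)
3 rows
[([-0.001, -0.002, 0.131], np.float64(0.002)), ([-0.001, -0.002, 0.131], np.float64(0.002)), ([0.0, 0.0, 0.117], np.float64(-0.0))]
```

View pics/w1.png

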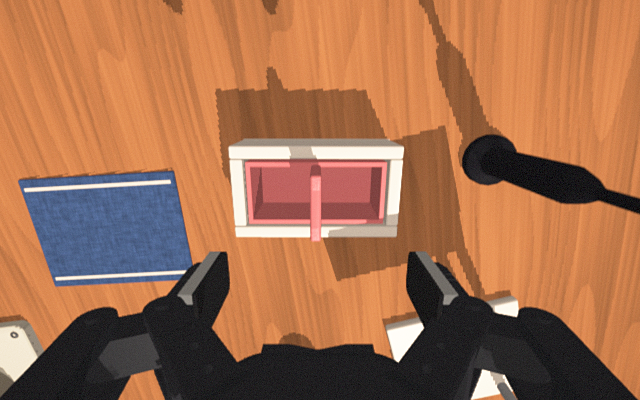

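The wrist view shows the plate edge on at about (316,205), centred between the open fingers. Measured from close by it is at (0.5246,0.2502), 9 × 55 mm.

Request:
{"op": "move_arm", "data": {
  "deltas": [
    {"translation":[-0.014,-0.006,0.1],"yaw":0},
    {"translation":[0,0,0.1],"yaw":0},
    {"translation":[0,0,0.1],"yaw":0},
    {"translation":[0,0,0.077],"yaw":0},
    {"translation":[0,0,0],"yaw":0}
  ]
}}

```text
time: 2.65
position: [0.5212, 0.2452, 0.0844]
orientation: [-3.137, 0.003, 1.42]
contact_force: [-0.6, -1.4, -1.0]
gripper_width: 0.085
gripper_force: 0.0
```

Request:
{"op": "move_arm", "data": {
  "deltas": [
    {"translation":[0,0,0]},
    {"translation":[0,0,0]},
    {"translation":[0,0,0]},
    {"translation":[0,0,0]},
    {"translation":[0,0,0]}
  ],
  "jaw": -1
}}

```text
invalid input at $.deltas[0]: expected keys translation, yaw
```

Request:
{"op": "move_arm", "data": {
  "deltas": [
    {"translation":[0,0,0]},
    {"translation":[0,0,0]},
    {"translation":[0,0,0]},
    {"translation":[0,0,0]},
    {"translation":[0,0,0]}
  ]
}}

```text
invalid input at $.deltas[0]: expected keys translation, yaw
```

Request:
{"op": "move_arm", "data": {
  "deltas": [
    {"translation":[0.008,0.006,0],"yaw":0},
    {"translation":[0,0,0],"yaw":0},
    {"translation":[0,0,0],"yaw":0},
    {"translation":[0,0,0],"yaw":0},
    {"translation":[0,0,0],"yaw":0}
  ],
  "jaw": 0.7
}}

```text
time: 3.15
position: [0.5257, 0.2488, 0.0875]
orientation: [3.141, -0.0, 1.422]
contact_force: [-0.7, -0.1, -0.3]
gripper_width: 0.0725
gripper_force: 0.0
```

```bash
python3 -c "
from h import *
st()"
```

```text
t 3.15 p [0.5257 0.2488 0.0875] rpy [ 1.7995e+02 -2.0000e-02  8.1450e+01] w 0.0725 gf 0.0 F [-0.7 -0.1 -0.3] q [ 0.3   0.39 -0.17  1.02 -0.    2.02]
```

Request:
{"op": "move_arm", "data": {
  "deltas": [
    {"translation":[0.004,-0.004,0.008],"yaw":0},
    {"translation":[0,0,0],"yaw":0},
    {"translation":[0,0,0],"yaw":0},
    {"translation":[0,0,0],"yaw":0},
    {"translation":[0,0,0],"yaw":0}
  ],
  "jaw": -1
}}

```text
time: 3.65
position: [0.5246, 0.2502, 0.0847]
orientation: [3.141, -0.0, 1.422]
contact_force: [1.0, -1.0, 0.6]
gripper_width: 0.008
gripper_force: 59.0
```

Request:
{"op": "move_arm", "data": {
  "deltas": [
    {"translation":[0,0,0],"yaw":0},
    {"translation":[0,0,0],"yaw":0},
    {"translation":[0,0,0],"yaw":0},
    {"translation":[0,0,0],"yaw":0},
    {"translation":[0,0,0],"yaw":0}
  ]
}}

```text
time: 4.15
position: [0.5246, 0.2502, 0.0847]
orientation: [3.141, -0.0, 1.422]
contact_force: [0.5, 0.6, 2.2]
gripper_width: 0.008
gripper_force: 58.8
```

Request:
{"op": "move_arm", "data": {
  "deltas": [
    {"translation":[0,0,-0.02],"yaw":0},
    {"translation":[0,0,-0.03],"yaw":0},
    {"translation":[0,0,-0.05],"yaw":0},
    {"translation":[0,0,-0.1],"yaw":0},
    {"translation":[0,0,-0.1],"yaw":0}
  ]
}}

```text
time: 4.65
position: [0.524, 0.25, 0.1757]
orientation: [-3.14, 0.0, 1.422]
contact_force: [0.1, -0.2, -2.5]
gripper_width: 0.0079
gripper_force: 58.6
```

```bash
python3 - <<'E'
from h import *
st()
plan([(.525,.25,.24,81.5),(.43,.05,.24,85),(.513,-.277,.24,91)],step=.044)
E
```

```text
t 4.65 p [0.524  0.25   0.1757] rpy [-1.7993e+02  3.0000e-02  8.1450e+01] w 0.0079 gf 58.6 F [ 0.1 -0.2 -2.5] q [ 0.3   0.33 -0.02  1.22  0.    2.02]
16 rows
[([0.0, 0.002, -0.107], np.float64(-0.001)), ([0.0, 0.002, -0.107], np.float64(-0.001)), ([-0.118, -0.036, -0.0], np.float64(-0.019)), ([-0.117, -0.037, -0.0], np.float64(-0.019)), ([-0.117, -0.038, -0.0], np.float64(-0.019))]
[([-0.117, -0.039, -0.0], np.float64(-0.019)), ([-0.116, -0.041, -0.0], np.float64(-0.019)), ([-0.116, -0.042, -0.0], np.float64(-0.019)), ([-0.133, 0.046, -0.0], np.float64(-0.025)), ([-0.133, 0.045, -0.0], np.float64(-0.025))]
[([-0.134, 0.043, -0.0], np.float64(-0.025)), ([-0.134, 0.041, -0.0], np.float64(-0.025)), ([-0.135, 0.039, -0.0], np.float64(-0.025)), ([-0.135, 0.038, -0.0], np.float64(-0.025)), ([-0.136, 0.036, -0.0], np.float64(-0.025))]
[([-0.136, 0.034, -0.0], np.float64(-0.025))]
```

Request:
{"op": "move_arm", "data": {
  "deltas": [
    {"translation":[0,0.002,-0.107],"yaw":0},
    {"translation":[0,0.002,-0.107],"yaw":0},
    {"translation":[-0.118,-0.036,0],"yaw":-0.019},
    {"translation":[-0.117,-0.037,0],"yaw":-0.019},
    {"translation":[-0.117,-0.038,0],"yaw":-0.019}
  ]
}}

```text
time: 5.15
position: [0.4771, 0.1492, 0.2394]
orientation: [3.141, -0.0, 1.453]
contact_force: [0.6, -0.2, -2.0]
gripper_width: 0.0081
gripper_force: 58.6
```

Request:
{"op": "move_arm", "data": {
  "deltas": [
    {"translation":[-0.117,-0.039,0],"yaw":-0.019},
    {"translation":[-0.116,-0.041,0],"yaw":-0.019},
    {"translation":[-0.116,-0.042,0],"yaw":-0.019},
    {"translation":[-0.133,0.046,0],"yaw":-0.025},
    {"translation":[-0.133,0.045,0],"yaw":-0.025}
  ]
}}

```text
time: 5.65
position: [0.4501, -0.033, 0.24]
orientation: [3.14, 0.0, 1.509]
contact_force: [0.6, 0.3, -2.0]
gripper_width: 0.008
gripper_force: 58.9
```

Request:
{"op": "move_arm", "data": {
  "deltas": [
    {"translation":[-0.134,0.043,0],"yaw":-0.025},
    {"translation":[-0.134,0.041,0],"yaw":-0.025},
    {"translation":[-0.135,0.039,0],"yaw":-0.025},
    {"translation":[-0.135,0.038,0],"yaw":-0.025},
    {"translation":[-0.136,0.036,0],"yaw":-0.025}
  ]
}}

```text
time: 6.15
position: [0.5023, -0.2378, 0.2394]
orientation: [3.141, 0.0, 1.573]
contact_force: [-0.1, 0.3, -1.6]
gripper_width: 0.0078
gripper_force: 58.9
```

Request:
{"op": "move_arm", "data": {
  "deltas": [
    {"translation":[-0.136,0.034,0],"yaw":-0.025},
    {"translation":[0,0,0],"yaw":0},
    {"translation":[0,0,0],"yaw":0},
    {"translation":[0,0,0],"yaw":0},
    {"translation":[0,0,0],"yaw":0}
  ]
}}

```text
time: 6.65
position: [0.5125, -0.2758, 0.2393]
orientation: [3.141, 0.0, 1.587]
contact_force: [0.7, 0.8, -2.4]
gripper_width: 0.0078
gripper_force: 58.9
```

```bash
python3 - <<'E'
from h import *
st(); img,d,P=cloud("scene","s2"); cloud("wrist","w2")
hsv=cv2.cvtColor(img,cv2.COLOR_BGR2HSV); Z=P[...,2]
m=(cv2.inRange(hsv,(105,90,30),(130,255,200))>0)
pink=(cv2.inRange(hsv,(165,70,60),(180,255,255))|cv2.inRange(hsv,(0,70,60),(4,255,255)))>0
q=P[pink&(P[...,1]<-.15)&(P[...,0]<.65)&(P[...,0]>.4)]; print(len(q),q.min(0),q.max(0),np.percentile(q[:,2],[1,5,50,95]))
a=cv2.imread("pics/s2.png")[60:300,120:440]; b=cv2.imread("pics/w2.png")[:,120:520]
cv2.imwrite("pics/c2.png",np.hstack([cv2.resize(a,(400,300)),cv2.resize(b,(400,300))]))
plan([(.513,-.277,.12,91),(.513,-.277,.086,91)])
E
```

```text
t 6.65 p [ 0.5125 -0.2758  0.2393] rpy [1.7998e+02 1.0000e-02 9.0930e+01] w 0.0078 gf 58.9 F [ 0.7  0.8 -2.4] q [-0.64  0.31  0.12  1.38  0.    0.92]
1545 [ 0.41900383 -0.3545575  -0.00196917] [ 0.59769222 -0.20661112  0.34094548] [0.00156251 0.16720047 0.20058896 0.24353827]
4 rows
[([-0.001, 0.0, 0.133], np.float64(-0.001)), ([-0.001, 0.0, 0.133], np.float64(-0.001)), ([-0.001, 0.0, 0.133], np.float64(-0.001)), ([0.0, 0.0, 0.113], np.float64(-0.0))]
```

View pics/c2.png

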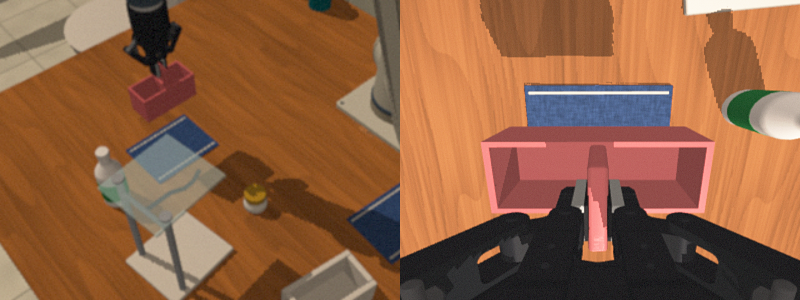

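The crop shows the caddy hanging level from the gripper over the target mat, at about (160,95) on the left. The lotion is clear of it at (775,110) on the right.

Request:
{"op": "move_arm", "data": {
  "deltas": [
    {"translation":[0,0,0.12],"yaw":0},
    {"translation":[0,0,0.12],"yaw":0},
    {"translation":[0,0,0.12],"yaw":0},
    {"translation":[0,0,0.1],"yaw":0},
    {"translation":[0,0,0.04],"yaw":0}
  ]
}}

```text
time: 7.25
position: [0.5115, -0.2754, 0.0864]
orientation: [-3.139, -0.002, 1.587]
contact_force: [-0.1, 0.5, -2.0]
gripper_width: 0.008
gripper_force: 58.8
```

Request:
{"op": "move_arm", "data": {
  "deltas": [
    {"translation":[0,0,0.01],"yaw":0},
    {"translation":[0,0,0.004],"yaw":0},
    {"translation":[0,0,0],"yaw":0},
    {"translation":[0,0,0],"yaw":0},
    {"translation":[0,0,0],"yaw":0}
  ]
}}

```text
time: 7.75
position: [0.513, -0.2772, 0.0855]
orientation: [3.14, 0.001, 1.586]
contact_force: [-0.2, -0.4, -1.2]
gripper_width: 0.0077
gripper_force: 58.9
```

Request:
{"op": "move_arm", "data": {
  "deltas": [
    {"translation":[0,0,0.004],"yaw":0},
    {"translation":[0,0,0.004],"yaw":0},
    {"translation":[0,0,0],"yaw":0},
    {"translation":[0,0,0],"yaw":0},
    {"translation":[0,0,0],"yaw":0}
  ]
}}

```text
time: 8.25
position: [0.513, -0.2772, 0.0837]
orientation: [3.14, 0.001, 1.586]
contact_force: [-2.6, 1.0, 10.1]
gripper_width: 0.0077
gripper_force: 60.5
```

Request:
{"op": "move_arm", "data": {
  "deltas": [
    {"translation":[0,0,-0.004],"yaw":0},
    {"translation":[0,0,0],"yaw":0},
    {"translation":[0,0,0],"yaw":0},
    {"translation":[0,0,0],"yaw":0},
    {"translation":[0,0,0],"yaw":0}
  ],
  "jaw": 0.5
}}

```text
time: 8.75
position: [0.5126, -0.2769, 0.0832]
orientation: [-3.141, -0.0, 1.586]
contact_force: [0.4, 0.5, -0.0]
gripper_width: 0.0642
gripper_force: 0.0
```

Request:
{"op": "move_arm", "data": {
  "deltas": [
    {"translation":[0,0,-0.05],"yaw":0},
    {"translation":[0,0,-0.12],"yaw":0},
    {"translation":[0,0,-0.12],"yaw":0},
    {"translation":[0,0,-0.1],"yaw":0},
    {"translation":[0,0,0],"yaw":0}
  ],
  "jaw": 1
}}

```text
time: 9.25
position: [0.514, -0.2779, 0.2047]
orientation: [3.136, 0.004, 1.586]
contact_force: [-0.4, -0.4, -1.1]
gripper_width: 0.0852
gripper_force: 0.0
```

```bash
python3 - <<'E'
from h import *
st()
for n in("wrist","top","scene"):
    img,d,P=cloud(n,n+"3"); X,Y,Z=P[...,0],P[...,1],P[...,2]
    hsv=cv2.cvtColor(img,cv2.COLOR_BGR2HSV)
    pink=(cv2.inRange(hsv,(165,60,50),(180,255,255))|cv2.inRange(hsv,(0,60,50),(5,255,255)))>0
    r=(abs(X-.513)<.11)&(abs(Y+.277)<.07)&pink
    a=r&(Z>.059)&(Z<.069); b=r&(Z>.085)&(Z<.12)
    for k in(a,b):
        if k.sum()>9: print(n,k.sum(),rect(P[k]),np.median(Z[k]))
E
```

```text
t 9.25 p [ 0.514  -0.2779  0.2047] rpy [179.69   0.24  90.87] w 0.0852 gf 0.0 F [-0.4 -0.4 -1.1] q [-0.64  0.32  0.04  1.29  0.    0.92]
wrist 2031 (array([ 512.9, -277.9]), array([130.2,  60.6]), 1.0) 0.06493565435951687
wrist 762 (array([ 512.8, -277.4]), array([ 9. , 55.6]), 0.8) 0.11188139039678191
top 238 (array([ 513.3, -274.6]), array([129.9,  60.8]), 0.8) 0.06328806897717437
top 104 (array([ 512.8, -274.4]), array([ 8.6, 56.3]), 0.9) 0.10928649281925717
scene 203 (array([ 512.9, -275.4]), array([131.3,  63.9]), 1.1) 0.06354968623018853
scene 98 (array([ 513.6, -273.4]), array([10.7, 55.3]), 1.5) 0.10774649533520647
```

```bash
python3 - <<'E'
from h import *
plan([(.4505,-.278,.2,180.9),(.4505,-.278,.1,180.9)],dyaw=8.2)
E
```

```text
14 rows
[([-0.0, -0.019, -0.0], np.float64(-0.273)), ([0.003, -0.019, -0.0], np.float64(-0.273)), ([0.005, -0.018, -0.0], np.float64(-0.273)), ([0.008, -0.017, -0.0], np.float64(-0.273)), ([0.01, -0.016, -0.0], np.float64(-0.273))]
[([0.012, -0.014, -0.0], np.float64(-0.273)), ([0.014, -0.012, -0.0], np.float64(-0.273)), ([0.016, -0.01, -0.0], np.float64(-0.273)), ([0.017, -0.008, -0.0], np.float64(-0.273)), ([0.018, -0.005, -0.0], np.float64(-0.273))]
[([0.019, -0.003, -0.0], np.float64(-0.273)), ([-0.0, 0.0, 0.111], np.float64(0.0)), ([-0.0, 0.0, 0.111], np.float64(0.0)), ([-0.0, 0.0, 0.111], np.float64(0.0))]
```

Request:
{"op": "move_arm", "data": {
  "deltas": [
    {"translation":[0,-0.019,0],"yaw":-0.273},
    {"translation":[0.003,-0.019,0],"yaw":-0.273},
    {"translation":[0.005,-0.018,0],"yaw":-0.273},
    {"translation":[0.008,-0.017,0],"yaw":-0.273},
    {"translation":[0.01,-0.016,0],"yaw":-0.273}
  ]
}}

```text
time: 9.9
position: [0.4836, -0.277, 0.1987]
orientation: [-3.141, -0.003, 2.307]
contact_force: [0.2, -0.9, -0.6]
gripper_width: 0.0852
gripper_force: 0.0
```

Request:
{"op": "move_arm", "data": {
  "deltas": [
    {"translation":[0.012,-0.014,0],"yaw":-0.273},
    {"translation":[0.014,-0.012,0],"yaw":-0.273},
    {"translation":[0.016,-0.01,0],"yaw":-0.273},
    {"translation":[0.017,-0.008,0],"yaw":-0.273},
    {"translation":[0.018,-0.005,0],"yaw":-0.273}
  ]
}}

```text
time: 10.4
position: [0.4556, -0.2773, 0.1988]
orientation: [3.14, -0.002, 3.021]
contact_force: [-0.2, 0.3, -0.1]
gripper_width: 0.0852
gripper_force: 0.0
```

Request:
{"op": "move_arm", "data": {
  "deltas": [
    {"translation":[0.019,-0.003,0],"yaw":-0.273},
    {"translation":[0,0,0.1],"yaw":0},
    {"translation":[0,0,0.1],"yaw":0},
    {"translation":[0,0,0],"yaw":0},
    {"translation":[0,0,0],"yaw":0}
  ]
}}

```text
time: 10.9
position: [0.4501, -0.2776, 0.1399]
orientation: [3.14, -0.002, -3.125]
contact_force: [0.0, -0.6, 1.6]
gripper_width: 0.0852
gripper_force: 0.0
```

```bash
python3 - <<'E'
from h import *
st(); plan([(.4505,-.278,.022,180.9)])
E
```

```text
t 10.9 p [ 0.4501 -0.2776  0.1399] rpy [ 1.7990e+02 -1.1000e-01 -1.7904e+02] w 0.0852 gf 0.0 F [ 0.  -0.6  1.6] q [-0.71  0.27 -0.2   1.1   0.   -0.73]
3 rows
[([-0.0, -0.0, 0.131], np.float64(0.001)), ([-0.0, -0.0, 0.131], np.float64(0.001)), ([-0.0, -0.0, 0.131], np.float64(0.001))]
```

Request:
{"op": "move_arm", "data": {
  "deltas": [
    {"translation":[0,0,0.1],"yaw":0},
    {"translation":[0,0,0.1],"yaw":0},
    {"translation":[0,0,0.1],"yaw":0},
    {"translation":[0,0,0.09],"yaw":0},
    {"translation":[0,0,0],"yaw":0}
  ]
}}

```text
time: 11.4
position: [0.4497, -0.2772, 0.0218]
orientation: [3.139, -0.003, -3.125]
contact_force: [-0.7, -0.3, 0.5]
gripper_width: 0.085
gripper_force: 0.0
```

Request:
{"op": "move_arm", "data": {
  "deltas": [
    {"translation":[0,0,0],"yaw":0},
    {"translation":[0,0,0],"yaw":0},
    {"translation":[0,0,0],"yaw":0},
    {"translation":[0,0,0],"yaw":0},
    {"translation":[0,0,0],"yaw":0}
  ],
  "jaw": 0.5
}}

```text
time: 11.9
position: [0.4508, -0.2781, 0.024]
orientation: [-3.141, 0.001, -3.125]
contact_force: [0.1, 0.2, 1.0]
gripper_width: 0.064
gripper_force: 0.0
```

Request:
{"op": "move_arm", "data": {
  "deltas": [
    {"translation":[0,0,0],"yaw":0},
    {"translation":[0,0,0],"yaw":0},
    {"translation":[0,0,0],"yaw":0},
    {"translation":[0,0,0],"yaw":0},
    {"translation":[0,0,0],"yaw":0}
  ],
  "jaw": -1
}}

```text
time: 12.4
position: [0.4507, -0.278, 0.0242]
orientation: [-3.141, 0.001, -3.125]
contact_force: [-1.7, 1.3, 7.8]
gripper_width: 0.0591
gripper_force: 64.1
```

```bash
python3 - <<'E'
from h import *
st(); cloud("wrist","w4"); cloud("scene","s4")
a=cv2.imread("pics/s4.png")[60:260,180:440]; b=cv2.imread("pics/w4.png")
cv2.imwrite("pics/c4.png",np.hstack([cv2.resize(a,(390,300)),cv2.resize(b,(400,300))]))
E
```

```text
t 12.4 p [ 0.4507 -0.278   0.0242] rpy [-1.7997e+02  4.0000e-02 -1.7903e+02] w 0.0591 gf 64.1 F [-1.7  1.3  7.8] q [-0.71  0.37 -0.38  0.81  0.   -0.73]
```

View pics/c4.png

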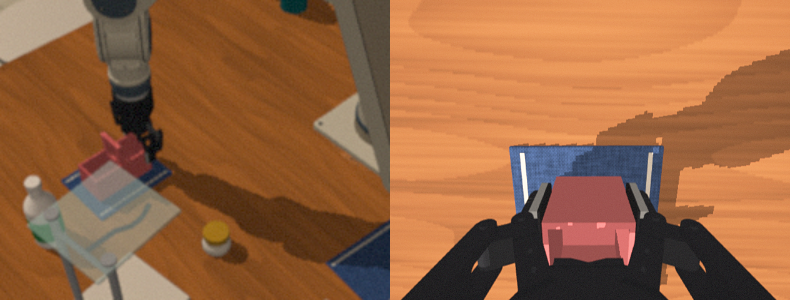

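The fingers hold the caddy at its robot-side end, across the side walls, seen at (590,215) on the right. The handle plate is free. Next I lift it and move to a point in front of the hook.

Request:
{"op": "move_arm", "data": {
  "deltas": [
    {"translation":[0,0,-0.02],"yaw":0},
    {"translation":[0,0,-0.06],"yaw":0},
    {"translation":[0,0,-0.12],"yaw":0},
    {"translation":[0,0,-0.12],"yaw":0},
    {"translation":[0,0,-0.087],"yaw":0}
  ]
}}

```text
time: 13.0
position: [0.4506, -0.278, 0.1478]
orientation: [-3.141, 0.001, -3.125]
contact_force: [-0.3, -0.7, -2.9]
gripper_width: 0.0591
gripper_force: 65.5
```

```bash
python3 - <<'E'
from h import *
st(); plan([(.4542,-.0519,.146,187.65)],step=.035)
E
```

```text
t 13.0 p [ 0.4506 -0.278   0.1478] rpy [-1.7995e+02  4.0000e-02 -1.7904e+02] w 0.0591 gf 65.5 F [-0.3 -0.7 -2.9] q [-0.71  0.26 -0.19  1.12 -0.   -0.73]
7 rows
[([-0.004, 0.108, 0.001], np.float64(-0.032)), ([-0.005, 0.108, 0.001], np.float64(-0.032)), ([-0.007, 0.107, 0.001], np.float64(-0.032)), ([-0.009, 0.107, 0.001], np.float64(-0.032)), ([-0.011, 0.107, 0.001], np.float64(-0.032))]
[([-0.012, 0.107, 0.001], np.float64(-0.032)), ([-0.014, 0.107, 0.001], np.float64(-0.032))]
```

Request:
{"op": "move_arm", "data": {
  "deltas": [
    {"translation":[-0.004,0.108,0.001],"yaw":-0.032},
    {"translation":[-0.005,0.108,0.001],"yaw":-0.032},
    {"translation":[-0.007,0.107,0.001],"yaw":-0.032},
    {"translation":[-0.009,0.107,0.001],"yaw":-0.032},
    {"translation":[-0.011,0.107,0.001],"yaw":-0.032}
  ]
}}

```text
time: 13.5
position: [0.4528, -0.1151, 0.1441]
orientation: [3.141, -0.0, -3.041]
contact_force: [0.1, 0.6, -2.1]
gripper_width: 0.0592
gripper_force: 65.7
```

Request:
{"op": "move_arm", "data": {
  "deltas": [
    {"translation":[-0.012,0.107,0.001],"yaw":-0.032},
    {"translation":[-0.014,0.107,0.001],"yaw":-0.032},
    {"translation":[0,0,0],"yaw":0},
    {"translation":[0,0,0],"yaw":0},
    {"translation":[0,0,0],"yaw":0}
  ]
}}

```text
time: 14.0
position: [0.4541, -0.0523, 0.1435]
orientation: [-3.141, -0.0, -3.008]
contact_force: [0.2, -1.0, -2.6]
gripper_width: 0.0589
gripper_force: 66.0
```

```bash
cat > chk.py <<'E'
from h import *
H=np.array([.625,-.029,0]); a=np.radians(7.65); L=np.array([[np.cos(a),np.sin(a),0],[-np.sin(a),np.cos(a),0],[0,0,1]])
def chk(tag):
    st()
    for n in("top","scene"):
        img,d,P=cloud(n,n+tag); hsv=cv2.cvtColor(img,cv2.COLOR_BGR2HSV)
        pink=(cv2.inRange(hsv,(165,60,50),(180,255,255))|cv2.inRange(hsv,(0,60,50),(5,255,255)))>0
        Q=(P-H)@L.T; r=pink&(Q[...,0]>-.25)&(Q[...,0]<.09)&(abs(Q[...,1])<.09)&(Q[...,2]>.08)
        q=Q[r]; print(n,len(q),q.min(0).round(3),q.max(0).round(3))
        zt=np.percentile(q[:,2],98); p=q[(q[:,2]>zt-.02)]; print(" plate",rect(p),p[:,2].max().round(4))
        for lo in np.arange(np.floor(q[:,0].min()*100)/100,q[:,0].max(),.02):
            s=q[(q[:,0]>=lo)&(q[:,0]<lo+.02)&(q[:,2]<zt-.03)]
            if len(s)>5: print("  x%.2f zrim %.4f y %.3f..%.3f"%(lo,np.percentile(s[:,2],90),s[:,1].min(),s[:,1].max()))
E
python3 -c "
from chk import *
chk('5')
a=cv2.imread('pics/top5.png')[60:260,240:440]; b=cv2.imread('pics/scene5.png')[100:300,160:360]
cv2.imwrite('pics/c5.png',np.hstack([cv2.resize(x,(400,400)) for x in(a,b)]))"
```

```text
t 14.0 p [ 0.4541 -0.0523  0.1435] rpy [-179.99   -0.   -172.34] w 0.0589 gf 66.0 F [ 0.2 -1.  -2.6] q [-0.3   0.15 -0.35  1.07 -0.   -0.43]
top 51 [-0.146 -0.025  0.126] [-0.046  0.042  0.575]
 plate (array([-144. ,   41.3]), array([4.3, 0. ]), 154.3) 0.5748
  x-0.07 zrim 0.1839 y 0.023..0.032
  x-0.05 zrim 0.1835 y -0.025..0.031
scene 1419 [-0.187 -0.034  0.125] [0.018 0.075 0.317]
 plate (array([-77.3,  25.6]), array([208.7,  69.7]), 13.6) 0.3169
  x-0.19 zrim 0.1826 y -0.031..0.035
  x-0.17 zrim 0.1842 y -0.034..0.034
  x-0.15 zrim 0.1817 y -0.028..0.032
  x-0.13 zrim 0.2057 y -0.027..0.032
  x-0.11 zrim 0.2198 y -0.029..0.031
  x-0.09 zrim 0.1831 y -0.030..0.032
  x-0.07 zrim 0.1785 y -0.028..0.032
  x-0.05 zrim 0.1675 y 0.003..0.032
```

View pics/c5.png

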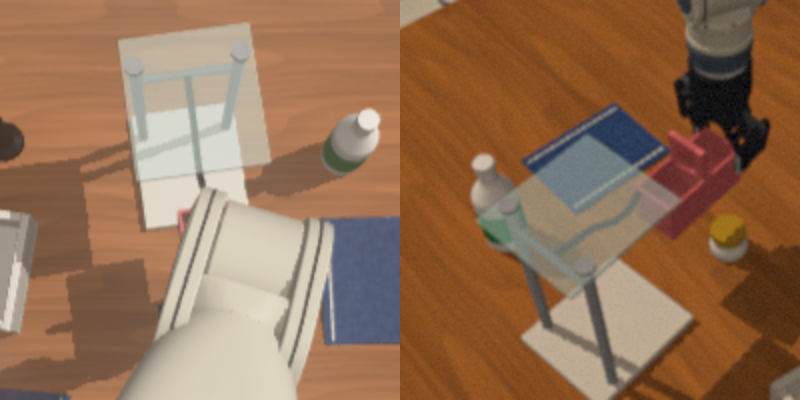

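The crop shows the caddy hanging level in front of the hook, with the handle plate at (690,150) and facing the tip. Before going in I check how far the gripper and wrist reach ahead of the TCP.

```bash
python3 - <<'E'
from chk import *
for n in("top","scene"):
    img,d,P=cloud(n); Q=(P-H)@L.T
    for lo in np.arange(.2,.5,.03):
        q=Q[(Q[...,2]>=lo)&(Q[...,2]<lo+.03)&(abs(Q[...,1])<.09)&(Q[...,0]>-.3)&(Q[...,0]<-.06)]
        if len(q)>5: print(n,"z%.2f"%lo,"x max",np.percentile(q[:,0],99).round(3),"rel tcp",(np.percentile(q[:,0],99)+.1725).round(3))
plan([(.4542,-.0519,.146,187.65)]); 
t=H-.0653*L[0]; t[2]=.146; print(t); plan([(*t,187.65)],step=.02)
E
```

```text
top z0.23 x max -0.159 rel tcp 0.014
scene z0.20 x max -0.105 rel tcp 0.068
scene z0.23 x max -0.106 rel tcp 0.067
scene z0.26 x max -0.135 rel tcp 0.038
scene z0.29 x max -0.134 rel tcp 0.038
scene z0.32 x max -0.135 rel tcp 0.038
scene z0.35 x max -0.135 rel tcp 0.038
scene z0.38 x max -0.126 rel tcp 0.046
scene z0.41 x max -0.118 rel tcp 0.055
scene z0.44 x max -0.117 rel tcp 0.055
scene z0.47 x max -0.119 rel tcp 0.054
1 rows
[([-0.001, 0.002, -0.009], np.float64(-0.002))]
[ 0.56028119 -0.03769282  0.146     ]
6 rows
[([-0.06, 0.0, -0.001], np.float64(-0.0)), ([-0.06, 0.0, -0.001], np.float64(-0.0)), ([-0.06, 0.0, -0.001], np.float64(-0.0)), ([-0.06, 0.0, -0.001], np.float64(-0.0)), ([-0.06, 0.0, -0.001], np.float64(-0.0))]
[([-0.06, 0.0, -0.001], np.float64(-0.0))]
```

Request:
{"op": "move_arm", "data": {
  "deltas": [
    {"translation":[0,0.002,-0.009],"yaw":0},
    {"translation":[-0.05,0,0],"yaw":0},
    {"translation":[-0.05,0,0],"yaw":0},
    {"translation":[-0.05,0,0],"yaw":0},
    {"translation":[-0.05,0,0],"yaw":0}
  ]
}}

```text
time: 14.7
position: [0.5149, -0.0431, 0.1461]
orientation: [-3.142, 0.0, -3.008]
contact_force: [0.7, -0.3, -2.8]
gripper_width: 0.0593
gripper_force: 65.9
```

```bash
python3 - <<'E'
from chk import *
st(); img,d,P=cloud("scene","s6"); Q=(P-H)@L.T
s=bot.state()["position"]; print("tcp local",L@(np.array(s)-H))
hsv=cv2.cvtColor(img,cv2.COLOR_BGR2HSV)
pink=(cv2.inRange(hsv,(165,60,50),(180,255,255))|cv2.inRange(hsv,(0,60,50),(5,255,255)))>0
m=pink&(Q[...,2]>.2)&(Q[...,2]<.25)&(Q[...,0]>-.12)&(Q[...,0]<.0)&(abs(Q[...,1])<.06)
print(m.sum(),rect(Q[m]),Q[m].max(0))
E
```

```text
t 14.7 p [ 0.5149 -0.0431  0.1461] rpy [-1.8000e+02  3.0000e-02 -1.7234e+02] w 0.0593 gf 65.9 F [ 0.7 -0.3 -2.8] q [-0.25  0.24 -0.22  1.11  0.   -0.38]
tcp local [-0.10887502  0.00032811  0.14600802]
112 (array([-59.9,  15.6]), array([41.4, 80.6]), 40.9) [-0.04282826  0.03510914  0.23751664]
```

Request:
{"op": "move_arm", "data": {
  "deltas": [
    {"translation":[-0.05,0,0],"yaw":0},
    {"translation":[-0.05,0,0],"yaw":0},
    {"translation":[-0.03,0,0],"yaw":0},
    {"translation":[-0.02,0,0],"yaw":0},
    {"translation":[0,0,0],"yaw":0}
  ]
}}

```text
time: 15.25
position: [0.5585, -0.0371, 0.1458]
orientation: [3.141, -0.0, -3.007]
contact_force: [-0.2, 0.2, -1.8]
gripper_width: 0.0593
gripper_force: 65.9
```

```bash
python3 - <<'E'
from chk import *
st(); img,d,P=cloud("scene","s7"); im2,_,_=cloud("wrist","w7")
s=bot.state()["position"]; print("tcp local",L@(np.array(s)-H))
cv2.imwrite("pics/c7.png",np.hstack([cv2.resize(img[120:280,200:360],(480,480),interpolation=2),cv2.resize(im2[100:400,170:470],(300,480))]))
E
```

```text
t 15.25 p [ 0.5585 -0.0371  0.1458] rpy [ 1.7999e+02 -2.0000e-02 -1.7231e+02] w 0.0593 gf 65.9 F [-0.2  0.2 -1.8] q [-0.22  0.31 -0.12  1.14  0.   -0.35]
tcp local [-0.06783144  0.00090486  0.14595649]
```

View pics/c7.png

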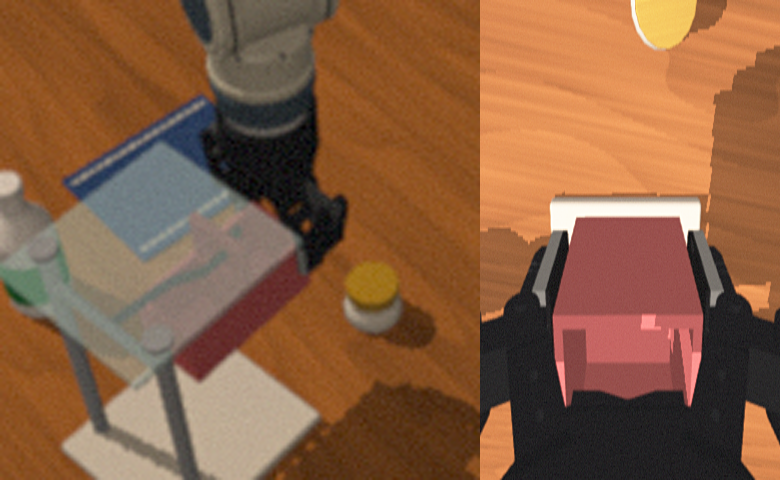

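The crop shows the caddy under the shelf with the hook bar passing through the handle slot at about (215,250). The gripper body is clear of the shelf edge and no force shows. Now I lower it.

Request:
{"op": "move_arm", "data": {
  "deltas": [
    {"translation":[-0.003,0.002,0.02],"yaw":0},
    {"translation":[0,0,0.02],"yaw":0},
    {"translation":[0,0,0.015],"yaw":0},
    {"translation":[0,0,0.003],"yaw":0},
    {"translation":[0,0,0],"yaw":0}
  ]
}}

```text
time: 15.85
position: [0.5586, -0.0364, 0.1284]
orientation: [3.141, -0.0, -3.008]
contact_force: [0.1, -0.1, -2.0]
gripper_width: 0.0592
gripper_force: 65.9
```

Request:
{"op": "move_arm", "data": {
  "deltas": [
    {"translation":[0,0,0.003],"yaw":0},
    {"translation":[0,0,0.003],"yaw":0},
    {"translation":[0,0,0],"yaw":0},
    {"translation":[0,0,0],"yaw":0},
    {"translation":[0,0,0],"yaw":0}
  ]
}}

```text
time: 16.35
position: [0.5589, -0.0364, 0.127]
orientation: [-3.142, 0.0, -3.007]
contact_force: [-0.4, 0.3, -2.3]
gripper_width: 0.0594
gripper_force: 65.9
```

Request:
{"op": "move_arm", "data": {
  "deltas": [
    {"translation":[0,-0.005,0.003],"yaw":0},
    {"translation":[0,0,0.002],"yaw":0},
    {"translation":[0,0,0],"yaw":0},
    {"translation":[0,0,0],"yaw":0},
    {"translation":[0,0,0],"yaw":0}
  ]
}}

```text
time: 16.85
position: [0.559, -0.0379, 0.1254]
orientation: [3.142, -0.0, -3.008]
contact_force: [-0.2, 0.7, -2.8]
gripper_width: 0.0596
gripper_force: 65.9
```

Request:
{"op": "move_arm", "data": {
  "deltas": [
    {"translation":[0,0,0.003],"yaw":0},
    {"translation":[0,0,0],"yaw":0},
    {"translation":[0,0,0],"yaw":0},
    {"translation":[0,0,0],"yaw":0},
    {"translation":[0,0,0],"yaw":0}
  ]
}}

```text
time: 17.35
position: [0.5593, -0.0379, 0.1248]
orientation: [-3.141, 0.001, -3.007]
contact_force: [-0.2, 0.4, 3.0]
gripper_width: 0.0592
gripper_force: 66.5
```

The hook now takes the load. I ease up slightly and let go gently.

Request:
{"op": "move_arm", "data": {
  "deltas": [
    {"translation":[0,0,-0.001],"yaw":0},
    {"translation":[0,0,0],"yaw":0},
    {"translation":[0,0,0],"yaw":0},
    {"translation":[0,0,0],"yaw":0},
    {"translation":[0,0,0],"yaw":0}
  ]
}}

```text
time: 17.85
position: [0.5592, -0.0379, 0.1249]
orientation: [-3.142, 0.0, -3.008]
contact_force: [0.0, 0.8, 3.9]
gripper_width: 0.0591
gripper_force: 66.5
```

Request:
{"op": "move_arm", "data": {
  "deltas": [
    {"translation":[0,0,0],"yaw":0},
    {"translation":[0,0,0],"yaw":0},
    {"translation":[0,0,0],"yaw":0},
    {"translation":[0,0,0],"yaw":0},
    {"translation":[0,0,0],"yaw":0}
  ],
  "jaw": 0.5
}}

```text
time: 18.35
position: [0.5589, -0.0379, 0.1247]
orientation: [3.142, -0.0, -3.008]
contact_force: [-0.3, 0.2, -0.2]
gripper_width: 0.0641
gripper_force: 0.0
```

```bash
python3 - <<'E'
from chk import *
chk("8")
img=cv2.imread("pics/scene8.png"); im2,_,P=cloud("wrist","w8"); s=bot.state()["position"]; print("tcp local",L@(np.array(s)-H))
cv2.imwrite("pics/c8.png",np.hstack([cv2.resize(img[120:280,200:360],(480,480),interpolation=2),cv2.resize(im2[100:400,170:470],(300,480))]))
E
```

```text
t 18.35 p [ 0.5589 -0.0379  0.1247] rpy [ 1.8000e+02 -2.0000e-02 -1.7232e+02] w 0.0641 gf 0.0 F [-0.3  0.2 -0.2] q [-0.22  0.33 -0.16  1.09 -0.   -0.35]Traceback (most recent call last):
  File "<stdin>", line 2, in <module>
  File "chk.py", line 9, in chk
    q=Q[r]; print(n,len(q),q.min(0).round(3),q.max(0).round(3))
                           ~~~~~^^^
    return umr_minimum(a, axis, None, out, keepdims, initial, where)
ValueError: zero-size array to reduction operation minimum which has no identity
```

Request:
{"op": "move_arm", "data": {
  "deltas": [
    {"translation":[0,0,0],"yaw":0},
    {"translation":[0,0,0],"yaw":0},
    {"translation":[0,0,0],"yaw":0},
    {"translation":[0,0,0],"yaw":0},
    {"translation":[0,0,0],"yaw":0}
  ],
  "jaw": 1
}}

```text
time: 18.9
position: [0.559, -0.0379, 0.1248]
orientation: [-3.142, -0.0, -3.008]
contact_force: [-0.6, 0.3, -0.1]
gripper_width: 0.0853
gripper_force: 0.0
```

Request:
{"op": "move_arm", "data": {
  "deltas": [
    {"translation":[0.03,0,0],"yaw":0},
    {"translation":[0.05,0,0],"yaw":0},
    {"translation":[0.08,0,0],"yaw":0},
    {"translation":[0.1,0,0],"yaw":0},
    {"translation":[0.1,0,0],"yaw":0}
  ]
}}

```text
time: 19.4
position: [0.4503, -0.0523, 0.1245]
orientation: [3.141, -0.0, -3.007]
contact_force: [0.8, -0.7, -0.1]
gripper_width: 0.085
gripper_force: 0.0
```

```bash
sed -i 's/for n in("top","scene"):\n    img/&/; s/    for n in("top","scene"):/    for n in("scene",):/' chk.py; python3 - <<'E'
from chk import *
chk("8")
img=cv2.imread("pics/scene8.png"); im2,_,P=cloud("wrist","w8"); it,_,_=cloud("top","t8")
cv2.imwrite("pics/c8.png",np.hstack([cv2.resize(img[100:300,180:380],(400,400),interpolation=2),cv2.resize(it[60:260,240:440],(400,400))]))
E
```

```text
t 19.4 p [ 0.4503 -0.0523  0.1245] rpy [ 1.7999e+02 -2.0000e-02 -1.7230e+02] w 0.085 gf 0.0 F [ 0.8 -0.7 -0.1] q [-0.3   0.16 -0.4   1.02 -0.   -0.44]
scene 804 [-0.182 -0.063  0.106] [0.089 0.076 0.389]
 plate (array([-42.3,  16.9]), array([282. , 101.6]), 12.4) 0.3894
  x-0.07 zrim 0.1642 y -0.010..0.031
  x-0.05 zrim 0.1637 y -0.011..0.031
  x-0.03 zrim 0.1637 y 0.026..0.032
  x-0.01 zrim 0.1662 y -0.010..0.031
  x0.01 zrim 0.1635 y -0.012..0.031
  x0.03 zrim 0.1640 y -0.009..0.032
  x0.05 zrim 0.1623 y 0.004..0.032
```

View pics/c8.png

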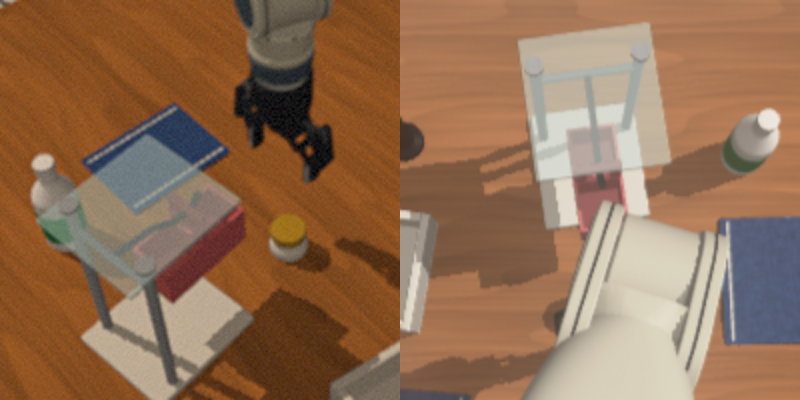

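The caddy hangs level: rim z is about 0.164 along its whole length, against 0.165 nominal. The bystanders have not moved. I'll let it settle, check for motion, and hand in.

Request:
{"op": "move_arm", "data": {
  "deltas": [
    {"translation":[0.05,0,-0.1],"yaw":0},
    {"translation":[0,0,-0.1],"yaw":0},
    {"translation":[0,0,0],"yaw":0},
    {"translation":[0,0,0],"yaw":0},
    {"translation":[0,0,0],"yaw":0}
  ]
}}

```text
time: 20.05
position: [0.4371, -0.0542, 0.1839]
orientation: [3.141, -0.001, -3.007]
contact_force: [0.4, 0.4, 0.6]
gripper_width: 0.0857
gripper_force: 0.0
```

Request:
{"op": "move_arm", "data": {
  "deltas": [
    {"translation":[0,0,0],"yaw":0},
    {"translation":[0,0,0],"yaw":0},
    {"translation":[0,0,0],"yaw":0},
    {"translation":[0,0,0],"yaw":0},
    {"translation":[0,0,0],"yaw":0}
  ]
}}

```text
time: 20.55
position: [0.4371, -0.0543, 0.1847]
orientation: [3.141, -0.0, -3.008]
contact_force: [0.4, 0.8, 0.7]
gripper_width: 0.0855
gripper_force: 0.0
```

```bash
python3 - <<'E'
from chk import *
a=cloud("scene")[0]
b=[cloud("scene")[0] for _ in range(4)][-1]
r=np.s_[150:270,210:340]; print("diff",np.abs(a[r].astype(int)-b[r]).mean(),np.abs(a[100:140,60:160].astype(int)-b[100:140,60:160]).mean())
chk("9")
print(bot.job_done())
E
```

```text
diff 3.4010042735042734 2.8265
t 20.8 p [ 0.4371 -0.0543  0.1848] rpy [ 180.      0.   -172.32] w 0.0852 gf 0.0 F [0.7 0.7 0. ] q [-0.31  0.09 -0.31  1.17  0.   -0.45]
scene 796 [-0.204 -0.051  0.106] [0.086 0.076 0.375]
 plate (array([-55.4,  41.7]), array([289.4, 100.8]), 17.9) 0.3745
  x-0.07 zrim 0.1644 y -0.010..0.032
  x-0.05 zrim 0.1645 y -0.010..0.031
  x-0.03 zrim 0.1637 y 0.026..0.031
  x-0.01 zrim 0.1660 y -0.010..0.031
  x0.01 zrim 0.1633 y -0.012..0.032
  x0.03 zrim 0.1643 y -0.010..0.031
  x0.05 zrim 0.1634 y 0.004..0.033
the job is handed in; nothing more can be done
None
```

I handed the job in at about 21 s: the caddy stood on the right-hand mat, was let go and re-gripped by its end, and now hangs level on the hook with no motion seen, the gripper clear and the lotion, jar and brush not touched; no verdict came back.

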